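# Fit the large centring head on the wheel-checking spindle

## Robot

A 6-joint arm with a two-finger parallel gripper is mounted at the origin on a cart in front of the work surface, level with it; the furniture and walls round the work are solid. World frame = base frame: x ahead of the robot, y to its left, z up, the work surface at z = 0. Lengths are in mm, angles in rad, forces in N, time in s.
With the tool pointing down it reaches from about 350 to 875 mm from the base axis. Payload 4.2 kg.
Tool frame: the origin (TCP) lies on the mounting face of the last link; the fingertips stand 173 mm ahead of it and the grasp point (between the pads) lies 155 mm ahead of it; z points along the fingers, y is the direction in which the jaws open and shut (so a half turn about z gives the same grasp; the last joint's range is limited). The gripper opens to 85 mm and grips with 20 to 120 N. Pads are 22 mm wide; open, the fingers measure 114 mm over their backs; the gripper's body (76 mm by 85 mm) begins 54 mm behind the grasp point. The pads swing forward as they close: fully open they stand 13 mm farther back than shut.
Start: joints at [1.566, 0.385, 0.008, 0, -1.194, -0.259], TCP at [162.937, 603.367, 404.712] pointing down, gripper open.
Joint ranges: [-3.14, 3.14], [-1.21, 2.06], [-1.07, 1.41], [-3.16, 2.05], [-2.99, -0.16], [-3.1, 3.1]. Speed limits (rad/s): [2.79, 2.79, 3.14, 3.14, 3.14, 3.14].

## Interface

Orientations are given as a unit quaternion [x, y, z, w].
In Python, from bench import arm gives the robot as it stands.
- The arm moves only by the shell command python3 -m jog 'ROWS' [OPENING]. ROWS is JSON, a list that holds one entry, the list of rows, each a list of 4 numbers: the shift along the tool's x, y, z in mm, then the turn about the tool's z in degrees. In form: [[[x, y, z, spin], ...]]. A call has exactly 5 rows; each row is the pose to reach, as a shift and turn from the pose measured when the call began, along the tool's axes at that moment; what a row does not reach only later rows make up. A row lasts 1/8 s, in which the tool goes at most 62.5 mm and 10.7 degrees, less where a joint would pass 70% of its speed; a pose out of reach is approached as far as the arm can. A call with a gripper value outside its range is refused whole. OPENING is the finger opening in mm, from 0 to 85.4, set as the call begins (- or left out, the last holds). The fingers move at their own pace and stop on an object; the grip force is fixed at half the most. Time passes only in rows, so rows that repeat a pose let the fingers close, or fill a call up. It gives the time, the measured TCP pose, the force and the opening at its end, in the units of the state.
- arm.read_state(): the state, without advancing time (a new reading comes with each control period).
- arm.get_image(name): name is "scene" or "top"; returns (picture, depth): 420x560x3 uint8, blue, green, red; 420x560 float32, mm along the optical axis (not along the pixel's ray), 0 where there is no reading.
- arm.camera_params(name): a dict with "mtx" (3x3 intrinsics, pixels), "R" (3x3) and "t" (3): a world point X has camera coordinates R X + t. Camera axes: x right, y down, z forward; pixel columns grow to the right and rows downward; lengths in mm; the calibration is good to about 2 mm. A picture is of the moment at which its call begins. camera_params takes no time and is no camera call.
- arm.job_done(): hands the job in, once; it reports no verdict.
The state is a dict: "clock": time; "joints": joint angles; "joint_vel": joint speeds; "joint_efforts": joint torques, N m; "position": TCP position; "ee_rot": TCP orientation; "contact_force": force on the tool from outside, world axes, zero at the start; "wrist_torque": the same for the moment, N m; "gripper_width": finger opening in mm.
Only numpy, scipy, OpenCV 4.12 (cv2) and the standard library are available. Lean on these libraries where they do the work, as an engineer would, in place of code of your own. Each camera call takes 0.05 s, during which the arm holds its last target.

## Task

The next wheel needs the largest of the three centring heads. Turn the rotary tray until that head's compartment stands at the open front, clear of the hood, then set the head squarely on the spindle's bayonet spigot and turn it clockwise, seen from above, fully home to its stop, so that its wings stand in line above the wings of the spacer below. Leave the other two heads in the tray and do not disturb the things lying about.

Things in the scene. Friction and masses are not known exactly. Their poses are not given: they have to be found in the camera images.
- head_large_grip (a point): the largest centring head, loose, steel, 300 g, 62 mm high: a skirt 62 mm in diameter and 26 mm high, and above it a round plug 54 mm in diameter, to be gripped. The point is on its axis, 48 mm above its underside. z up; two wings stick out along +x and -x. The head is the same after half a turn.
- head_large_wing (a point): tip of the large head's wing on its +x side, 52 mm from the axis, 20 mm above the head's underside; -x has the same. A wing is 14 mm wide, 12 mm thick (14 to 26 mm above the underside) and sticks 21 mm out of the skirt. Same axes as the head. Two inward tabs in the skirt, in line with the wings, make the bayonet.
- head_medium_grip (a point): the medium head: same skirt, wings and height, plug 44 mm in diameter; same point and axes. To be left in the tray.
- head_small_grip (a point): the small head: same skirt, wings and height, plug 34 mm in diameter; same point and axes. To be left in the tray.
- spindle_seat (a point): bolted-down spindle: flange 110 mm in diameter with a fixed spacer 62 mm in diameter; the spacer's wings lie along +x and -x, 26 to 38 mm above the bench, to 52 mm from the axis. The point is on the axis on the spacer's top, 52 mm above the bench, where the head's underside comes to rest. z up.
- spigot_top (a point): top of the spindle's bayonet spigot, 19 mm above the seat, same axes; 49 mm across its two lugs. The head goes on with its wings along the spindle's y axis (10 degrees and 2 mm to spare), sits down on the seat, then turns freely about 90 degrees clockwise from above, from +y to +x, to a fixed stop, its wings now along x. It then cannot be lifted off. The other way is blocked.
- carousel_axis (a point): rotary tray's axis at its floor, 18 mm above the bench; axes of the fixed base: -x is the open front, facing the robot. Tray radius 110 mm, three 120 degree compartments, walls 12 mm high. Heads stand on the floor about 58 mm from the axis and ride along when it turns slowly. At the start the small one is in front, large and medium at the two rear places, either way round.
- hood_edge (a point): middle of the front edge of the fixed clear hood over the tray's rear half, 92 mm above the bench, 6 mm behind the axis; the edge runs 75 mm either way along the base's y, then slants back; the sheet is 4 mm thick and ends 130 mm behind the axis
- tray (a joint): angle of the tray, rad, growing counter-clockwise seen from above; about 0 at the start, with one compartment in the middle of the front. A compartment is 2.094 rad. It turns endlessly either way, without a catch, and stays where it is left (friction about 0.08 N m).
- peg_left (a point): upright turning peg on the tray to push it round with, at the rim end of a wall, 103 mm from the axis, 12 mm in diameter with a 15 mm cap, 18 to 80 mm above the bench. The point is on its axis 65 mm above the bench. At the start 60 degrees from the middle of the front, toward +y of the base.
- peg_right (a point): the same kind of peg, at the start 60 degrees from the middle of the front, toward -y of the base
- peg_rear (a point): the same kind of peg, at the start at the rear under the hood
- ring_loose: bystander: loose setting ring 49 mm in diameter, 17 mm high, behind the spindle; origin under its centre
- nut_a: bystander: wheel nut 30 mm wide, 19 mm high, near the front edge left of the spindle; origin under its centre
- nut_b: bystander: wheel nut like the other, near the front edge in front of the spindle; origin under its centre
- torch_loose: bystander: torch 118 mm long, 32 mm thick, lying behind the spindle; origin under its centre
- pen: bystander: felt marker 130 mm long, 17 mm thick, lying near the front edge before the rotary tray; origin under its centre
- mic: bystander: micrometer 132 mm long, 18 mm high, lying in front of the wheel; origin under its centre

How it is judged:
By the outcome, as a careful person would: the job done as asked, in the order asked, and still so for the second after the job is handed in, with the robot touching nothing.
It also fails if it takes over 62 s, if anything falls off the work surface, if the arm or the gripper's body presses on something with over 40 N, if the wrist force passes 120 N, or if a joint passes its speed limit or range.

## Working session

There is one attempt and no reset: what is moved stays moved. The work goes in short steps, Python scripts to look and compute and a shell command to move; the robot and the scene stay as the last step left them, time stands still between calls to the robot, and variables do not carry over. Pictures are saved under pics/ and viewed, and the job is handed in when it is done.

```bash
ls; mkdir -p pics
python3 - <<'E'
from bench import arm
import cv2
print(arm.read_state())
for n in("scene","top"):
    p,d=arm.get_image(n); cv2.imwrite(f"pics/{n}0.png",p)
    import numpy as np; np.save(f"{n}0.npy",d)
    print(n,arm.camera_params(n))
E
```

```text
pics
{'clock': 0.0, 'joints': array([ 1.56558111e+00,  3.85560787e-01,  6.59238157e-03, -5.39752108e-04,
       -1.19396848e+00, -2.58582803e-01]), 'joint_vel': array([ 1.17314566e-03,  1.71940727e-03, -4.74587146e-04, -5.47080891e-05,
        1.13343310e-03, -2.95260955e-04]), 'joint_efforts': array([-4.81092920e-04, -3.92287624e+01,  1.88404083e+01,  4.18632209e+00,
       -4.59770745e-03,  4.38900244e-06]), 'position': array([162.88550588, 603.17960252, 403.59946334]), 'ee_rot': array([ 9.91300230e-01, -1.31615524e-01, -1.13599429e-04,  1.09339413e-03]), 'contact_force': array([ 0.20370897,  0.26311126, -0.14121767]), 'wrist_torque': array([ 0.02642668, -0.00728324, -0.00678447]), 'gripper_width': 85.08597350129655}
scene {'mtx': array([[406.71938553,   0.        , 271.53216752],
       [  0.        , 406.71938553, 206.4949127 ],
       [  0.        ,   0.        ,   1.        ]]), 'R': array([[ 0.51381764, -0.85786769,  0.00737947],
       [-0.65275889, -0.39652096, -0.6455052 ],
       [ 0.55668417,  0.32685495, -0.76372022]]), 't': array([-177.50817551,  446.65444561,  896.21342811])}
top {'mtx': array([[393.69116626,   0.        , 276.50643333],
       [  0.        , 393.69116626, 208.42457774],
       [  0.        ,   0.        ,   1.        ]]), 'R': array([[-0.02484291, -0.99943496, -0.02264036],
       [-0.99565306,  0.02676979, -0.08920964],
       [ 0.08976531,  0.02032571, -0.99575552]]), 't': array([132.3394262 , 529.81083548, 975.90657395])}
```

View pics/scene0.png

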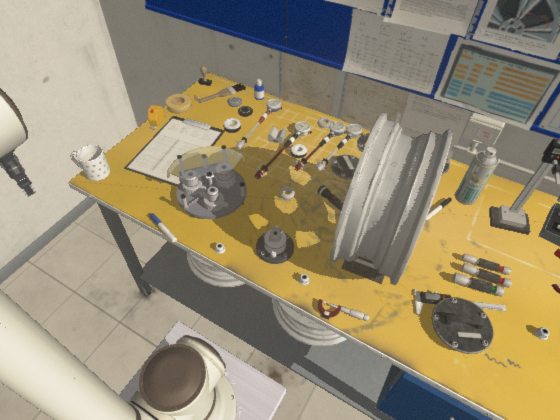

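View pics/top0.png

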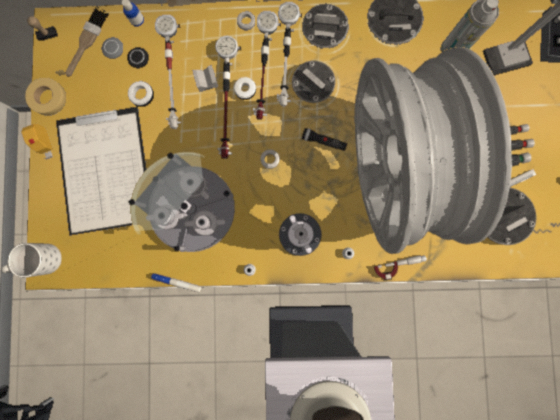

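Run:
```python
import cv2
p=cv2.imread("pics/top0.png"); cv2.imwrite("pics/top0z.png",cv2.resize(p[140:270,120:340],None,fx=3.6,fy=3.6,interpolation=cv2.INTER_CUBIC))
p=cv2.imread("pics/scene0.png"); cv2.imwrite("pics/scene0z.png",cv2.resize(p[130:290,140:330],None,fx=3.7,fy=3.7,interpolation=cv2.INTER_CUBIC))
```

```text
(no output)
```

View pics/top0z.png

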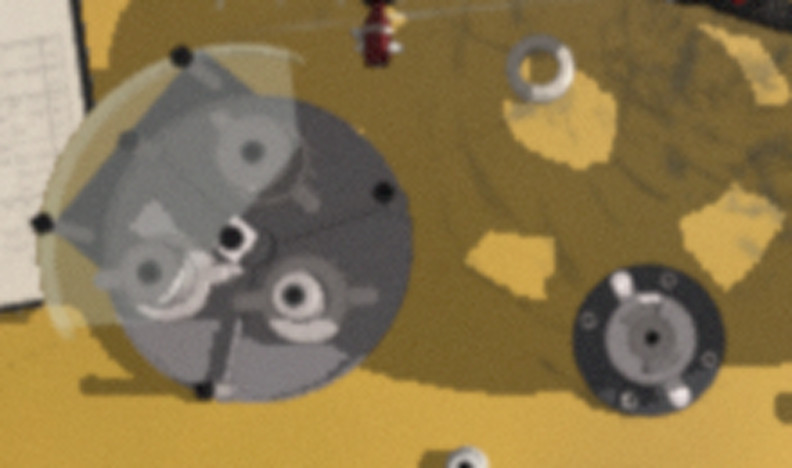

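View pics/scene0z.png

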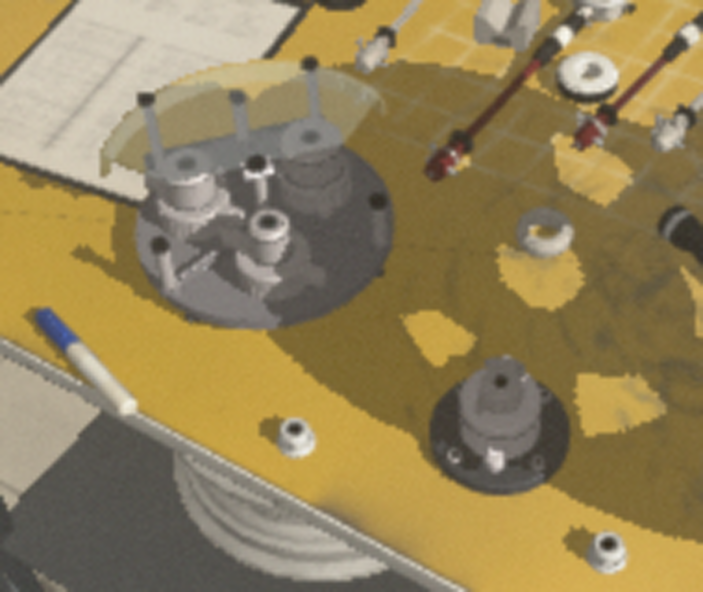

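```bash
cat > h.py <<'E'
from bench import arm
import numpy as np, cv2
CP={n:arm.camera_params(n) for n in("scene","top")}
def ray(n,u,v,z):
    c=CP[n];R=c["R"];o=-R.T@c["t"];d=R.T@np.linalg.solve(c["mtx"],[u,v,1.])
    return o+d*(z-o[2])/d[2]
def proj(n,X):
    c=CP[n];q=c["mtx"]@(c["R"]@np.array(X,float)+c["t"]);return q[:2]/q[2]
def crop(p,c,f,name):
    x,y,w,h=c;cv2.imwrite("pics/"+name,cv2.resize(p[y:y+h,x:x+w],None,fx=f,fy=f,interpolation=cv2.INTER_CUBIC))
E
python3 - <<'E'
from h import *
np.set_printoptions(precision=1,suppress=True)
T=lambda a,b,z:ray("top",a/3.6+120-.36,b/3.6+140-.36,z)
S=lambda a,b,z:ray("scene",a/3.7+140-.36,b/3.7+130-.36,z)
print("pegR",T(383,192,80),S(378,201,80));print("pegL",T(204,389,80),S(160,245,80));print("pegRear",T(128,140,80),S(237,97,80))
print("post",T(231,237,80),"small",T(295,294,80),S(268,221,80),"rearR",T(253,150,80),S(311,137,80),"rearL",T(150,270,80),S(187,162,80))
print("spig",T(651,338,71),S(500,381,71),"wings z38",T(621,283,38),T(681,398,38),S(495,461,38))
d=np.load("top0.npy")
for a,b in[(651,330),(600,338),(295,294),(253,150),(150,270),(383,192)]:print(a,b,d[int(b/3.6+140)][int(a/3.6+120)])
p=cv2.imread("pics/scene0.png");crop(p,(170,140,80,65),9,"s1.png")
p=cv2.imread("pics/top0.png");crop(p,(125,150,110,110),5.4,"t1.png")
E
```

```text
pegR [568.9 238.6  80. ] [565.4 237.   80. ]
pegL [440.1 359.8  80. ] [435.5 358.1  80. ]
pegRear [609.2 411.2  80. ] [605.1 410.1  80. ]
post [541.3 341.4  80. ] small [501.8 298.5  80. ] [500.9 300.3  80. ] rearR [599.9 326.2  80. ] [597.9 326.7  80. ] rearL [520.5 396.1  80. ] [519.9 397.6  80. ]
spig [466.7  61.4  71. ] [465.9  62.3  71. ] wings z38 [506.2  79.8  38. ] [425.7  40.8  38. ] [421.8  40.   38. ]
651 330 949.5246
600 338 1006.114
295 294 946.6947
253 150 944.97546
150 270 938.08234
383 192 950.07007
```

View pics/s1.png

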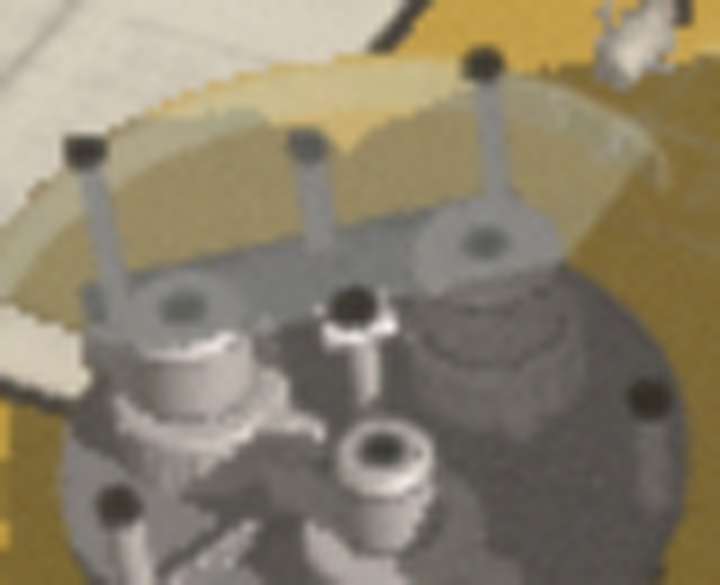

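View pics/t1.png

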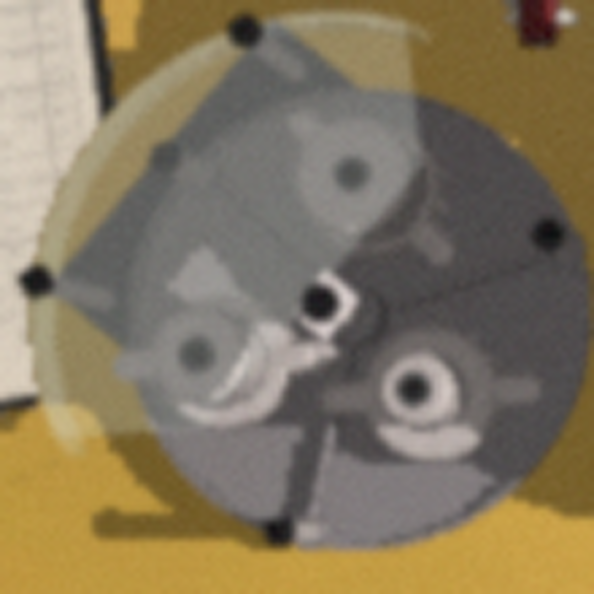

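```bash
cat >> h.py <<'E'
def pose():
    s=arm.read_state();q=s["ee_rot"]
    from scipy.spatial.transform import Rotation as R
    return s,s["position"],R.from_quat(q).as_matrix()
def rows(targets):
    s,p,M=pose();phi=np.degrees(np.arctan2(M[1,0],M[0,0]))
    print("t %.2f phi %.1f"%(s["clock"],phi),"pos",p.round(1),"tilt",M[:2,2].round(3),"j6 %.2f"%s["joints"][5],"w %.1f"%s["gripper_width"],"F",s["contact_force"].round(1),"T",s["wrist_torque"].round(2))
    for x,y,z,f in targets:
        d=M.T@(np.array([x,y,z])-p);print([round(float(v),1) for v in d]+[round(phi-f,1)])
AX=np.array([537.5,336.])
E
python3 -c "
from h import *
rows([(567,238,300,-73)])"
```

```text
t 0.10 phi -15.1 pos [162.9 603.2 403.7] tilt [-0.    -0.002] j6 -0.26 w 85.1 F [-1.   0.5 -0.4] T [ 0.   -0.03 -0.02]
[485.4, 246.9, 104.3, np.float64(57.9)]
```

```bash
python3 -m jog '[[[45,23,0,5],[95,48,0,11],[145,74,0,18],[195,99,0,24],[243,123,0,29]]]' 40; python3 -c "
from h import *
rows([(567,238,300,-73)])"
```

```text
clock: 0.72
position: [366.4, 419.6, 403.7]
ee_rot: [0.926, -0.377, 0.0, 0.001]
contact_force: [0.1, 0.3, 0.7]
gripper_width: 39.9
t 0.72 phi -44.3 pos [366.4 419.6 403.7] tilt [-0.001 -0.002] j6 -0.35 w 39.9 F [0.1 0.3 0.7] T [ 0.04 -0.07  0.01]
[270.3, -10.3, 104.0, np.float64(28.7)]
```

```bash
python3 -m jog '[[[50,-2,5,6],[105,-4,20,12],[160,-6,50,18],[215,-8,80,24],[270,-10,104,29]]]'; python3 -c "
from h import *
rows([(567,238,222,-73)]);print(arm.read_state()['joints'])
p,d=arm.get_image('top');cv2.imwrite('pics/t2.png',cv2.resize(p[120:290,100:330],None,fx=3.4,fy=3.4))
p,d=arm.get_image('scene');cv2.imwrite('pics/s2.png',p[90:300,100:340].repeat(3,0).repeat(3,1)[:600,:720])"
```

```text
clock: 1.35
position: [567.5, 236.5, 298.3]
ee_rot: [0.802, -0.598, 0.0, 0.002]
contact_force: [0.4, 0.0, -0.6]
gripper_width: 39.9
t 1.35 phi -73.4 pos [567.5 236.5 298.3] tilt [-0.002 -0.003] j6 -0.37 w 39.9 F [ 0.4  0.  -0.6] T [ 0.06 -0.04  0.04]
[-1.7, -0.2, 76.3, np.float64(-0.4)]
[ 0.65813914  0.45900324 -0.1595809   0.00150285 -0.95592241 -0.37015884]
```

View pics/s2.png

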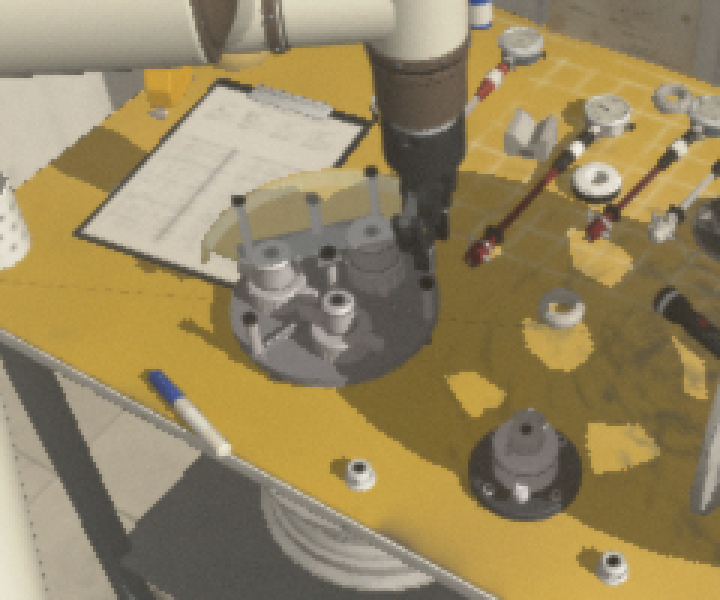

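View pics/t2.png

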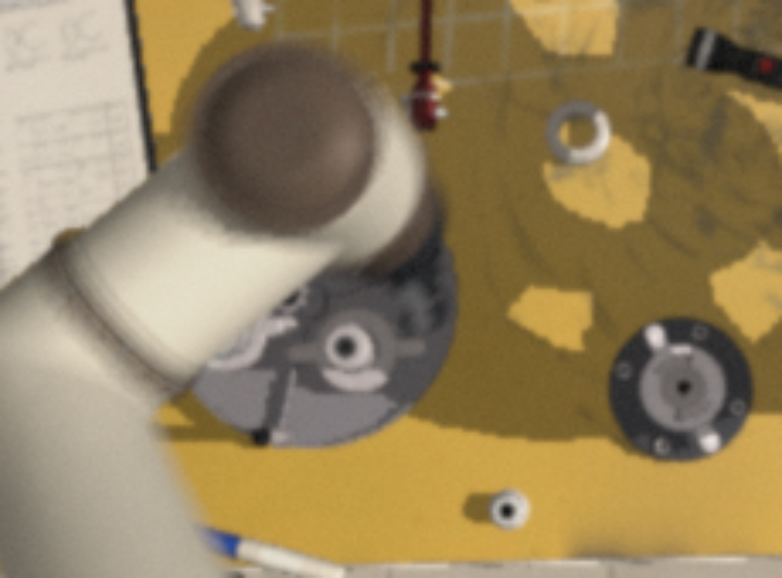

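```bash
python3 -m jog '[[[-1,0,20,0],[-2,0,42,0],[-2,0,62,0],[-2,0,74,0],[-2,0,76,0]]]'; python3 -c "
from h import *
A=[(567-0,0)]
t=[]
for a in (-73,-77,-82,-87,-92,-97):
    r=np.radians(a);t.append((*(AX+103*np.array([np.cos(r),np.sin(r)])),222,a))
rows(t);p,d=arm.get_image('scene');crop(p,(170,120,120,100),6,'s3.png')"
```

```text
clock: 2.08
position: [567.2, 235.5, 218.9]
ee_rot: [0.8, -0.6, -0.001, 0.006]
contact_force: [0.4, 0.2, -0.6]
gripper_width: 39.9
t 2.08 phi -73.7 pos [567.2 235.5 218.9] tilt [-0.008 -0.008] j6 -0.37 w 39.9 F [ 0.4  0.2 -0.6] T [-0.04 -0.06  0.  ]
[-1.8, -1.0, -3.2, np.float64(-0.7)]
[-1.9, 6.2, -3.1, np.float64(3.3)]
[-2.9, 15.2, -3.0, np.float64(8.3)]
[-4.5, 24.0, -2.9, np.float64(13.3)]
[-7.0, 32.6, -2.8, np.float64(18.3)]
[-10.2, 41.0, -2.8, np.float64(23.3)]
```

View pics/s3.png

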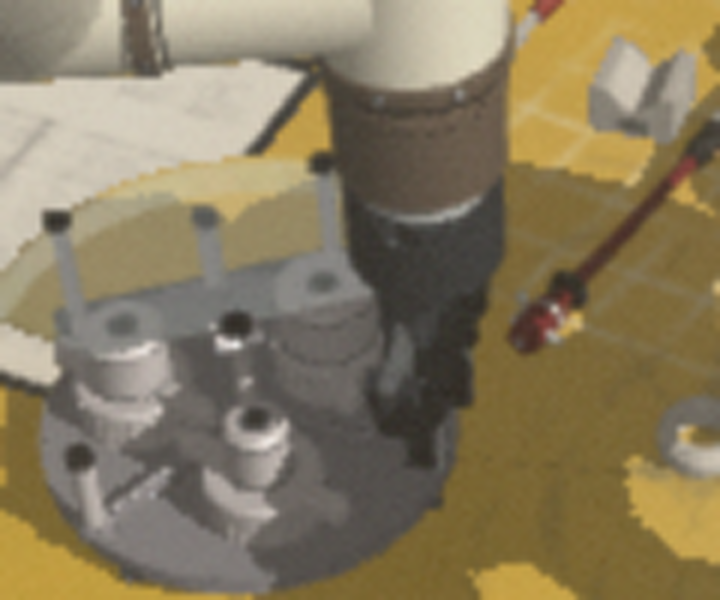

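```bash
python3 -m jog '[[[-2,6,-3,3],[-2,12,-3,7],[-3,18,-3,10],[-5,26,-3,14],[-8,35,-3,20]]]'; python3 -c "
from h import *
t=[]
for a in (-97,-102,-107,-112,-117,-122):
    r=np.radians(a);t.append((*(AX+103*np.array([np.cos(r),np.sin(r)])),222,a))
rows(t);p,d=arm.get_image('scene');crop(p,(170,120,120,100),6,'s4.png')"
```

```text
clock: 2.75
position: [531.9, 233.8, 223.9]
ee_rot: [-0.683, 0.731, -0.0, -0.003]
contact_force: [0.1, 1.2, -1.0]
gripper_width: 40.1
t 2.75 phi -93.9 pos [531.9 233.8 223.9] tilt [-0.004 -0.005] j6 -0.76 w 40.1 F [ 0.1  1.2 -1. ] T [ 0.19 -0.27 -0.01]
[0.5, 7.0, 2.0, np.float64(3.1)]
[-0.4, 15.9, 2.0, np.float64(8.1)]
[-2.0, 24.7, 2.0, np.float64(13.1)]
[-4.5, 33.4, 2.1, np.float64(18.1)]
[-7.6, 41.8, 2.1, np.float64(23.1)]
[-11.5, 49.9, 2.1, np.float64(28.1)]
```

View pics/s4.png

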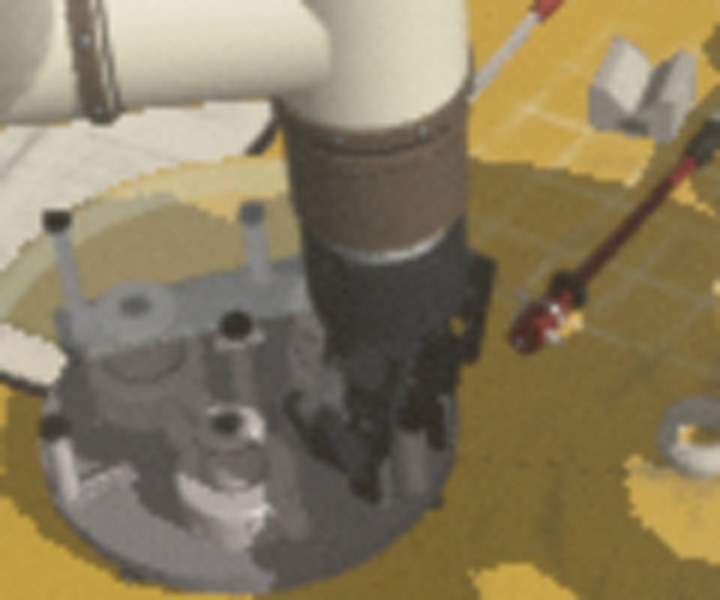

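Tray is turning clockwise with the peg between the fingers (peg at ~(405,440)). Continue.

```bash
python3 -m jog '[[[0,8,2,4],[0,17,2,9],[-2,26,2,14],[-5,35,2,19],[-9,44,2,24]]]'; python3 -c "
from h import *
t=[]
for a in (-122,-127,-132,-137,-142,-147):
    r=np.radians(a);t.append((*(AX+103*np.array([np.cos(r),np.sin(r)])),222,a))
rows(t)"
```

```text
clock: 3.42
position: [487.8, 245.9, 223.2]
ee_rot: [-0.515, 0.857, -0.001, -0.003]
contact_force: [0.6, -0.7, 0.2]
gripper_width: 40.2
t 3.42 phi -118.1 pos [487.8 245.9 223.2] tilt [-0.004 -0.005] j6 -1.25 w 40.2 F [ 0.6 -0.7  0.2] T [-0.23 -0.26  0.01]
[-0.1, 5.6, 1.2, np.float64(3.9)]
[-1.1, 14.5, 1.2, np.float64(8.9)]
[-2.9, 23.3, 1.2, np.float64(13.9)]
[-5.5, 31.9, 1.2, np.float64(18.9)]
[-8.8, 40.3, 1.2, np.float64(23.9)]
[-12.8, 48.3, 1.2, np.float64(28.9)]
```

```bash
python3 -m jog '[[[0,8,1,5],[-1,16,1,10],[-3,25,1,15],[-6,34,1,20],[-10,43,1,25]]]'; python3 -c "
from h import *
t=[]
for a in (-147,-152,-157,-162,-167,-172):
    r=np.radians(a);t.append((*(AX+103*np.array([np.cos(r),np.sin(r)])),222,a))
rows(t)"
```

```text
clock: 4.05
position: [454.6, 275.2, 223.1]
ee_rot: [-0.316, 0.949, -0.001, -0.002]
contact_force: [1.7, -0.7, 1.2]
gripper_width: 40.1
t 4.05 phi -143.1 pos [454.6 275.2 223.1] tilt [-0.003 -0.004] j6 -1.78 w 40.1 F [ 1.7 -0.7  1.2] T [-0.29 -0.08 -0.04]
[-0.0, 5.8, 1.1, np.float64(3.9)]
[-1.0, 14.8, 1.1, np.float64(8.9)]
[-2.8, 23.6, 1.1, np.float64(13.9)]
[-5.3, 32.2, 1.1, np.float64(18.9)]
[-8.6, 40.6, 1.0, np.float64(23.9)]
[-12.6, 48.6, 1.0, np.float64(28.9)]
```

```bash
python3 -m jog '[[[0,8,1,5],[-1,17,1,10],[-4,26,1,15],[-7,35,1,20],[-11,44,1,25]]]'; python3 -c "
from h import *
t=[]
for a in (-175,-180,-185,-190,-195,-200,-205):
    r=np.radians(a);t.append((*(AX+103*np.array([np.cos(r),np.sin(r)])),222,a))
rows(t);p,d=arm.get_image('top');crop(p,(120,140,130,130),4.5,'t5.png');p,d=arm.get_image('scene');crop(p,(150,120,120,100),6,'s5.png')"
```

```text
clock: 4.68
position: [436.9, 317.1, 222.7]
ee_rot: [-0.103, 0.995, -0.002, -0.002]
contact_force: [-0.4, -1.1, 0.7]
gripper_width: 39.8
t 4.67 phi -168.2 pos [436.9 317.1 222.7] tilt [-0.003 -0.005] j6 -2.29 w 39.8 F [-0.4 -1.1  0.7] T [-0.32  0.13 -0.02]
[-0.1, 10.1, 0.7, np.float64(6.8)]
[-1.5, 19.0, 0.6, np.float64(11.8)]
[-3.7, 27.7, 0.6, np.float64(16.8)]
[-6.7, 36.2, 0.6, np.float64(21.8)]
[-10.4, 44.4, 0.5, np.float64(26.8)]
[-14.8, 52.2, 0.5, np.float64(31.8)]
[-19.9, 59.6, 0.4, np.float64(36.8)]
```

View pics/t5.png

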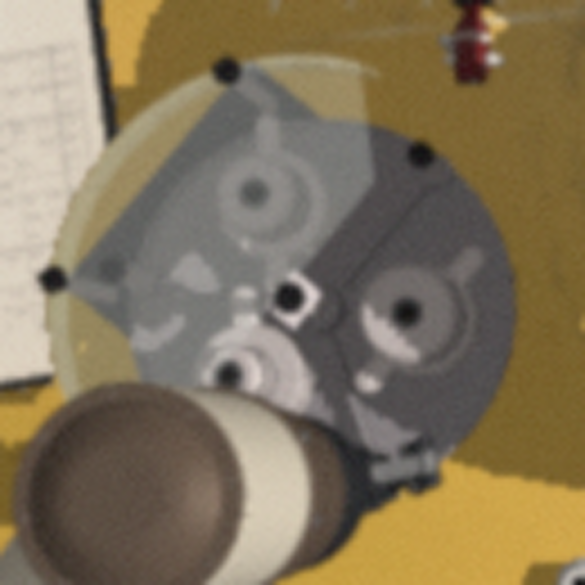

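View pics/s5.png

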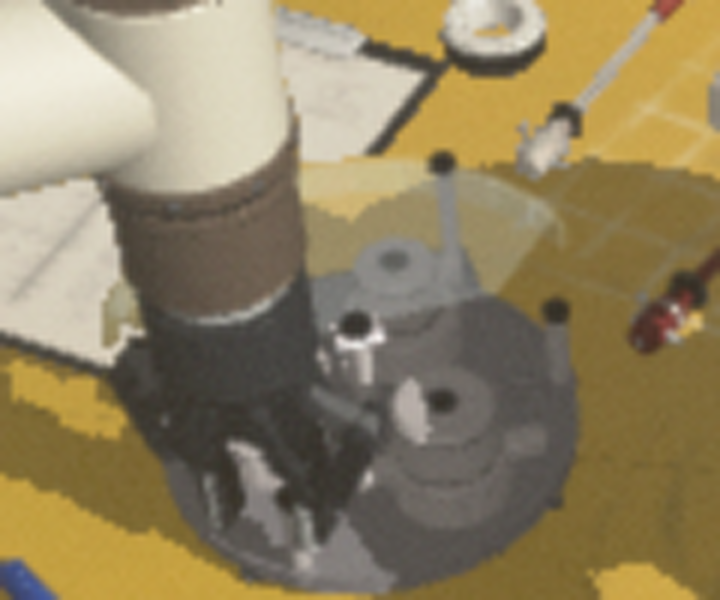

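```bash
python3 -m jog '[[[0,9,1,5],[-1,19,1,10],[-4,28,1,15],[-7,37,1,19],[-11,45,1,23]]]'; python3 -c "
from h import *
t=[]
for a in (-195,-198,-200,-203,-205):
    r=np.radians(a);t.append((*(AX+103*np.array([np.cos(r),np.sin(r)])),222,a))
rows(t);p,d=arm.get_image('top');crop(p,(120,140,130,130),4.5,'t6.png');p,d=arm.get_image('scene');crop(p,(150,120,120,100),6,'s6.png')"
```

```text
clock: 5.4
position: [438.5, 364.0, 222.1]
ee_rot: [0.096, 0.995, -0.002, -0.001]
contact_force: [-0.7, -0.6, -0.5]
gripper_width: 40.0
t 5.40 phi 169.0 pos [438.5 364.  222.1] tilt [-0.002 -0.003] j6 -2.74 w 40.0 F [-0.7 -0.6 -0.5] T [-0.24  0.33 -0.02]
[0.3, -1.4, 0.1, np.float64(364.0)]
[-0.2, 3.9, 0.1, np.float64(367.0)]
[-0.8, 7.5, 0.0, np.float64(369.0)]
[-1.7, 12.8, 0.0, np.float64(372.0)]
[-2.5, 16.3, 0.0, np.float64(374.0)]
```

View pics/t6.png

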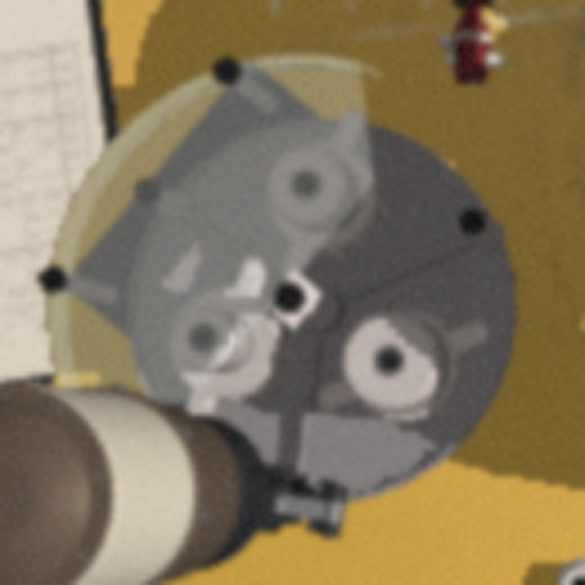

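View pics/s6.png

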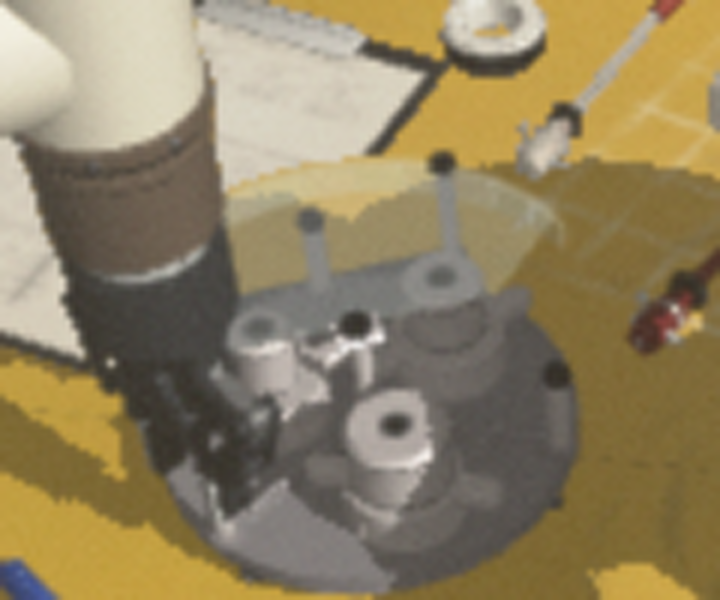

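```bash
python3 -m jog '[[[0,3,0,1],[0,6,0,2],[-1,9,0,3],[-1,10,0,3],[-1,10,0,3]]]'; python3 -c "
from h import *
rows([])
p,d=arm.get_image('top');crop(p,(120,140,130,130),4.5,'t7.png')"
```

```text
clock: 6.12
position: [441.9, 374.6, 222.2]
ee_rot: [0.12, 0.993, -0.001, -0.0]
contact_force: [-0.3, -0.2, -0.4]
gripper_width: 39.9
t 6.12 phi 166.2 pos [441.9 374.6 222.2] tilt [-0.    -0.001] j6 -2.79 w 39.9 F [-0.3 -0.2 -0.4] T [-0.02  0.03 -0.02]
```

View pics/t7.png

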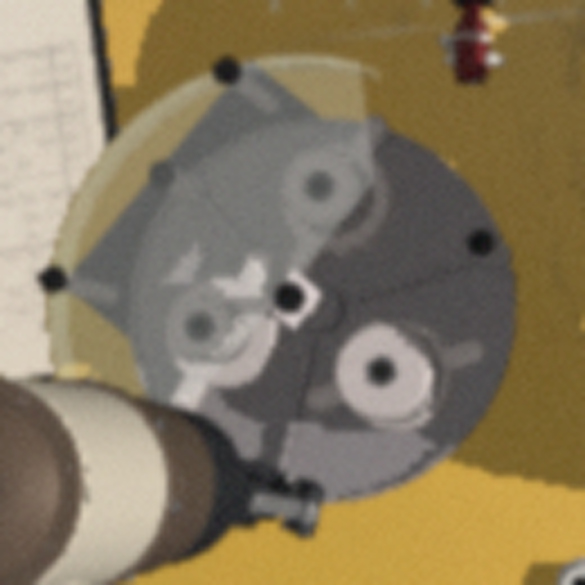

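```bash
python3 -m jog '[[[0,-5,0,0],[0,-6,-25,0],[0,-6,-55,-5],[0,-6,-85,-10],[-50,-50,-95,-15]]]' 85; python3 -c "
from h import *
rows([])
p,d=arm.get_image('top');cv2.imwrite('pics/top8.png',p);np.save('top8.npy',d);crop(p,(170,180,70,70),8.5,'t8.png')
p,d=arm.get_image('scene');cv2.imwrite('pics/scene8.png',p);crop(p,(180,150,80,70),8.5,'s8.png');crop(p,(240,215,70,60),9,'s8b.png')"
```

```text
clock: 6.8
position: [475.5, 320.3, 319.3]
ee_rot: [-0.015, 1.0, 0.002, 0.002]
contact_force: [1.5, -0.1, 0.4]
gripper_width: 84.4
t 6.80 phi -178.3 pos [475.5 320.3 319.3] tilt [0.004 0.003] j6 -2.42 w 84.4 F [ 1.5 -0.1  0.4] T [ 0.01 -0.14 -0.03]
```

View pics/t8.png

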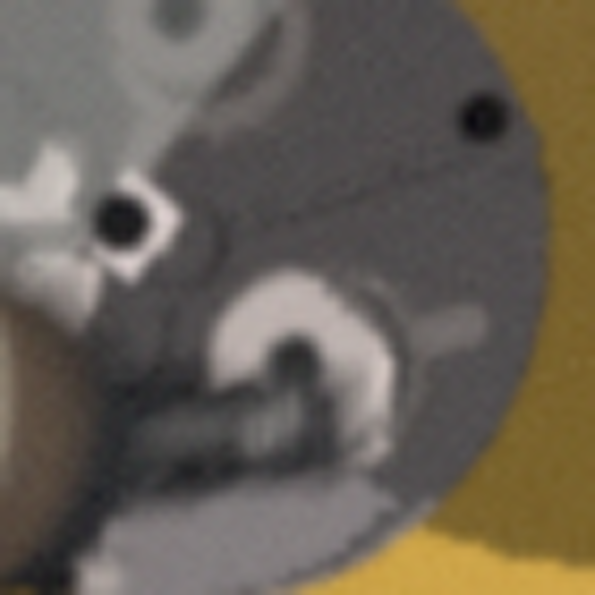

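View pics/s8.png

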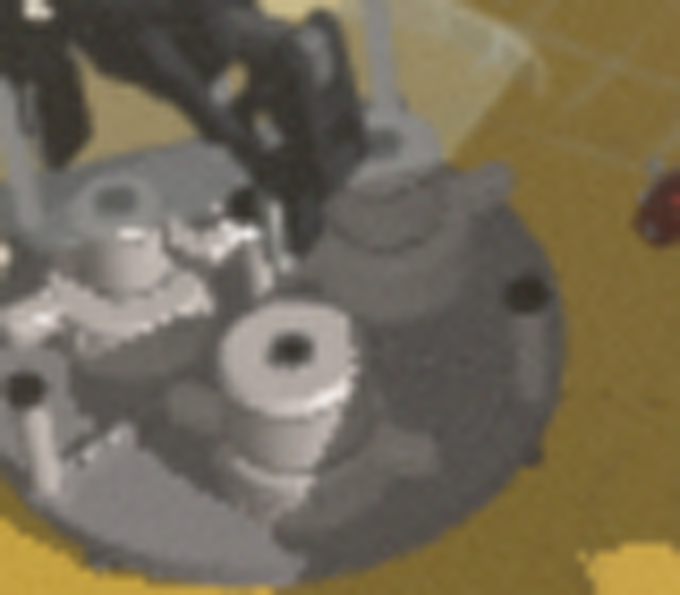

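View pics/s8b.png

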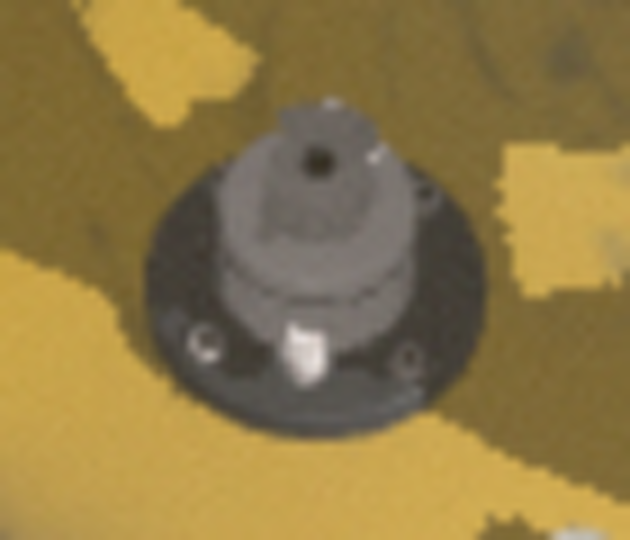

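```bash
python3 - <<'E'
from h import *
np.set_printoptions(precision=1,suppress=True)
T7=lambda a,b,z:ray("top",a/4.5+120-.39,b/4.5+140-.39,z)
T8=lambda a,b,z:ray("top",a/8.5+170-.44,b/8.5+180-.44,z)
S=lambda a,b,z:ray("scene",a/8.5+180-.44,b/8.5+150-.44,z)
B=lambda a,b,z:ray("scene",a/9+240-.44,b/9+215-.44,z)
print("plug",T7(381,371,80),S(291,349,80))
w=T7(478,350,44),T8(487,322,44);print("wing tip R",w, "L",T7(315,400,44))
print("scene tips",S(436,440,44),S(168,395,44))
for c in(T7(381,371,80),):
  for q in w: d=q-c;print(np.hypot(d[0],d[1]),np.degrees(np.arctan2(d[1],d[0])))
d=S(436,440,44)-S(168,395,44);print(np.linalg.norm(d),np.degrees(np.arctan2(d[1],d[0])))
print("spigot",B(318,162,71),T7(0,0,0)*0)
print("tray axis post", T8(121,222,80),S(242,205,80))
rows([])
E
python3 -c "
from h import *
p=cv2.imread('pics/top0.png');crop(p,(275,205,50,60),10,'sp.png')"
```

```text
plug [499.9 292.   80. ] [499.5 293.   80. ]
wing tip R (array([512.3, 245.3,  44. ]), array([512.1, 242.7,  44. ])) L [486.9 336.3  44. ]
scene tips [515.5 245.6  44. ] [483.2 340.   44. ]
48.36028659480927 -75.11780427981184
50.78626220115113 -76.08116532443293
99.81542799074478 -71.09971012239498
spigot [466.2  62.1  71. ] [0. 0. 0.]
tray axis post [540.8 341.4  80. ] [547.6 350.   80. ]
t 6.90 phi -179.0 pos [477.5 315.  318.3] tilt [0. 0.] j6 -2.42 w 84.8 F [-0.3  0.9 -0.8] T [0. 0. 0.]
```

View pics/sp.png

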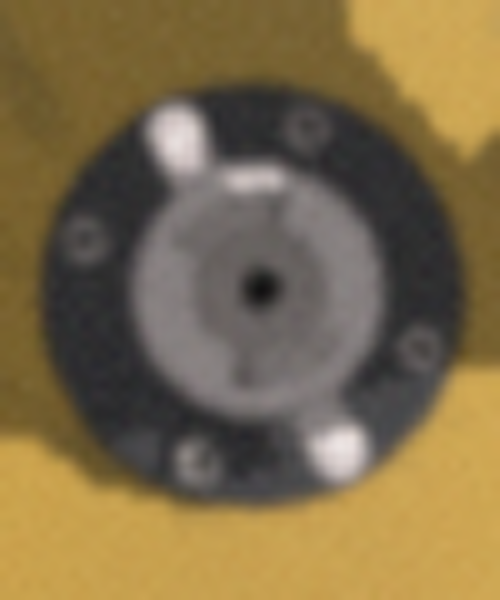

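Run:
```python
from h import *
np.set_printoptions(precision=1,suppress=True)
q=lambda a,b:ray("top",a/10+275-.45,b/10+205-.45,38)
d=q(165,110)-q(350,475);print(np.linalg.norm(d),np.degrees(np.arctan2(d[1],d[0])),(q(165,110)+q(350,475))/2)
for n in("top","scene"):
    D=np.load(n+"0.npy");c=CP[n];v,u=np.mgrid[:420,:560]
    P=np.linalg.solve(c["mtx"],np.c_[u.ravel(),v.ravel(),np.ones(u.size)].T)*D.ravel()
    W=(c["R"].T@(P-c["t"][:,None])).T
    m=(D.ravel()>0)&(W[:,2]>90)&(W[:,2]<600)&(np.hypot(W[:,0]-466,W[:,1]-62)<220);X=W[m]
    if len(X):
        r=np.hypot(X[:,0]-466,X[:,1]-62);o=np.argsort(r)[:5];print(n,X[o],r[o])
rows([(499.7,292.5,300,-133),(499.7,292.5,220,-133)])
```

```text
101.62648836760451 25.216743592222638 [467.   60.7  38. ]
top [[ 476.7 -107.1  315.2]
 [ 485.  -106.6  324.7]
 [ 483.3 -106.9  323.4]
 [ 496.3 -105.1  337.7]
 [ 466.6 -107.9  298. ]] [169.4 169.6 169.7 169.8 169.9]
scene [[ 482.2 -107.5  344.6]
 [ 473.1 -108.5  334.7]
 [ 483.2 -108.4  350.4]
 [ 479.1 -108.8  345. ]
 [ 473.4 -109.2  344.2]] [170.3 170.7 171.3 171.3 171.3]
t 6.90 phi -179.0 pos [477.5 315.  318.3] tilt [0. 0.] j6 -2.42 w 84.8 F [-0.3  0.9 -0.8] T [0. 0. 0.]
[-21.7, -22.9, 18.3, np.float64(-46.0)]
[-21.6, -22.9, 98.3, np.float64(-46.0)]
```

```bash
python3 -m jog '[[[-5,-5,0,-10],[-11,-12,4,-20],[-18,-19,10,-31],[-22,-23,18,-41],[-22,-23,18,-46]]]' 85; python3 -c "
from h import *
rows([(499.7,292.5,220,-133)])"
```

```text
clock: 7.52
position: [499.8, 291.8, 299.3]
ee_rot: [-0.4, 0.917, -0.0, 0.0]
contact_force: [-0.4, 0.2, 1.0]
gripper_width: 85.0
t 7.53 phi -132.8 pos [499.8 291.8 299.3] tilt [ 0. -0.] j6 -1.56 w 85.0 F [-0.4  0.2  1. ] T [-0.01 -0.03  0.01]
[-0.4, 0.6, 79.3, np.float64(0.2)]
```

```bash
python3 -m jog '[[[0,0,18,0],[0,0,40,0],[0,0,60,0],[0,0,75,0],[0,0,79,0]]]' ; python3 -c "
from h import *
rows([])
p,d=arm.get_image('scene');crop(p,(180,120,90,90),6.5,'s9.png')"
```

```text
clock: 8.15
position: [499.6, 291.6, 219.3]
ee_rot: [-0.4, 0.917, -0.001, -0.001]
contact_force: [-0.4, -0.6, 0.3]
gripper_width: 85.1
t 8.15 phi -132.8 pos [499.6 291.6 219.3] tilt [-0.001 -0.002] j6 -1.56 w 85.1 F [-0.4 -0.6  0.3] T [ 0.01 -0.    0.04]
```

View pics/s9.png

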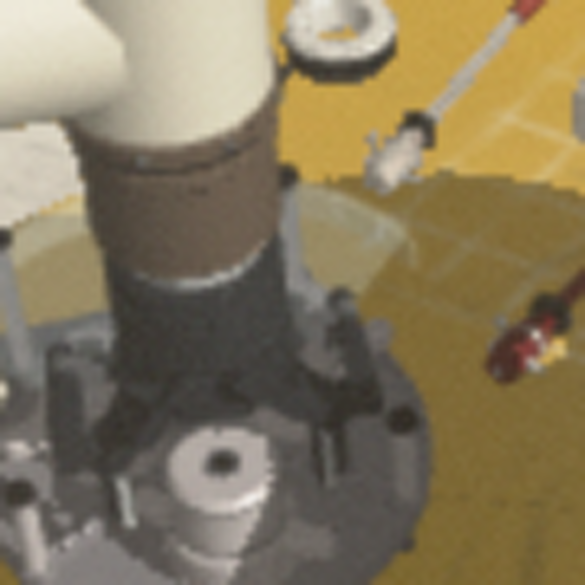

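```bash
python3 -c "
from h import *
for z in(55,60,65,80):print(z,(proj('scene',(499.6,291.6,z))-[180,120])*6.5)"
```

```text
55 [227.6789415  496.33776552]
60 [226.61264811 489.16016135]
65 [225.53967973 481.93762544]
80 [222.28009195 459.99616816]
```

Consistent: tips' midpoint and plug centre agree. Close.

```bash
python3 -m jog '[[[0,0,0,0],[0,0,0,0],[0,0,0,0],[0,0,0,0],[0,0,0,0]]]' 45 ; python3 -c "
from h import *
rows([])
p,d=arm.get_image('scene');crop(p,(180,120,90,90),6.5,'s10.png')"
```

```text
clock: 8.82
position: [500.0, 292.0, 220.5]
ee_rot: [-0.4, 0.916, -0.0, 0.0]
contact_force: [-1.8, 0.3, 6.5]
gripper_width: 52.3
t 8.82 phi -132.8 pos [500.  292.  220.5] tilt [ 0.001 -0.   ] j6 -1.56 w 52.3 F [-1.8  0.3  6.5] T [ 0.17  0.45 -0.01]
```

View pics/s10.png

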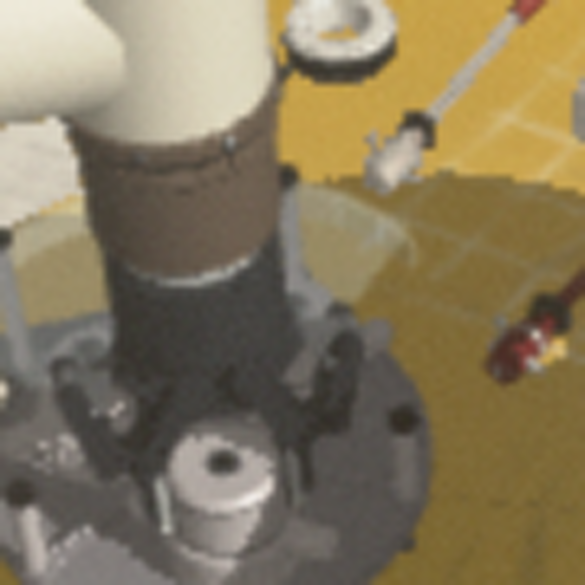

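```bash
python3 -m jog '[[[0,0,-12,0],[0,0,-35,0],[0,0,-65,0],[0,0,-90,0],[0,0,-100,0]]]' ; python3 -c "
from h import *
rows([(466.4,61.8,320,-123)])
p,d=arm.get_image('scene');crop(p,(170,90,110,130),4.6,'s11.png')"
```

```text
clock: 9.5
position: [499.8, 291.9, 321.8]
ee_rot: [-0.4, 0.917, 0.0, 0.001]
contact_force: [0.2, 0.2, -4.0]
gripper_width: 51.8
t 9.50 phi -132.8 pos [499.8 291.9 321.8] tilt [0.002 0.001] j6 -1.56 w 51.8 F [ 0.2  0.2 -4. ] T [-0.03 -0.01  0.  ]
[191.4, -132.0, 1.4, np.float64(-9.8)]
```

View pics/s11.png

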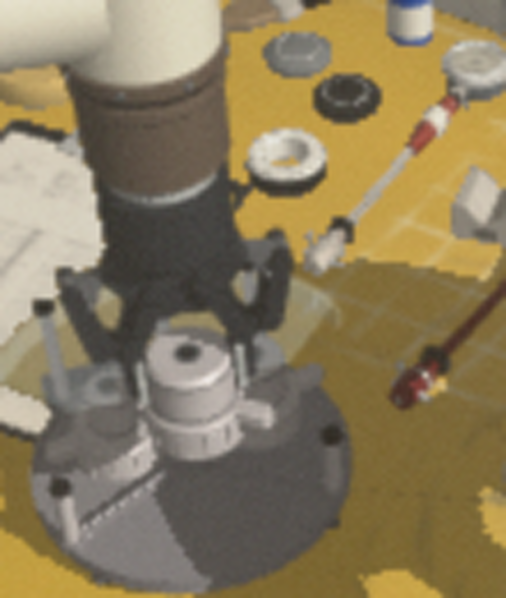

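```bash
python3 -m jog '[[[20,-14,0,0],[50,-34,0,-2],[85,-59,0,-4],[120,-83,0,-6],[150,-104,0,-8]]]' ; python3 -m jog '[[[20,-14,0,-1],[34,-24,0,-2],[40,-28,0,-2],[41,-28,1,-2],[41,-28,1,-2]]]'; python3 -c "
from h import *
rows([(466.4,61.8,320,-123)])
p,d=arm.get_image('scene');cv2.imwrite('pics/scene12.png',p);crop(p,(220,140,110,130),4.6,'s12.png')
p,d=arm.get_image('top');crop(p,(250,160,110,110),5,'t12.png')"
```

```text
clock: 10.18
position: [472.8, 108.8, 320.7]
ee_rot: [-0.463, 0.886, 0.0, -0.0]
contact_force: [-0.5, 0.4, -2.5]
gripper_width: 52.2
clock: 10.8
position: [472.3, 59.4, 319.3]
ee_rot: [-0.479, 0.878, 0.0, -0.001]
contact_force: [-1.2, -0.0, -2.6]
gripper_width: 52.2
t 10.80 phi -122.8 pos [472.3  59.4 319.3] tilt [-0.001  0.   ] j6 -1.04 w 52.2 F [-1.2 -0.  -2.6] T [ 0.   -0.   -0.02]
[1.1, 6.2, -0.7, np.float64(0.2)]
```

View pics/s12.png

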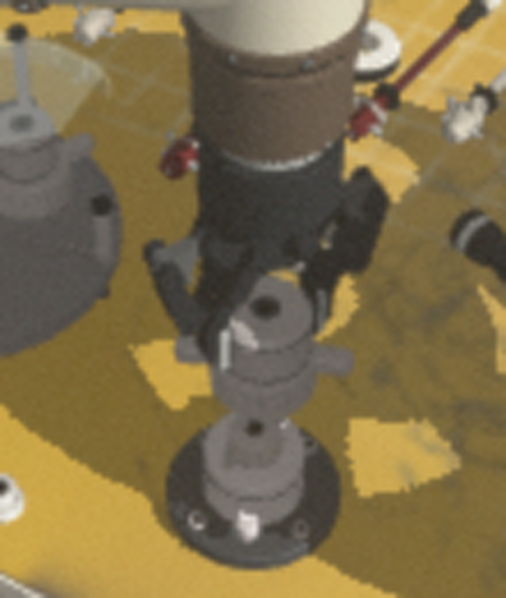

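View pics/t12.png

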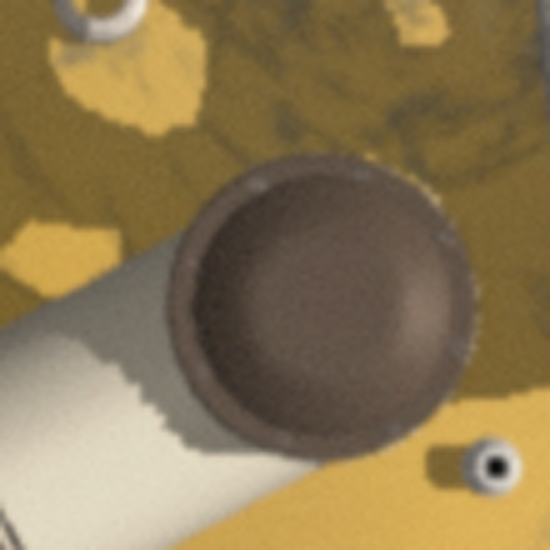

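```bash
python3 -m jog '[[[0,3,-1,0],[1,5,-1,0],[1,6,-1,0],[1,6,-1,0],[1,6,-1,0]]]'; python3 -c "
from h import *
rows([(466.4,61.8,320,-123)])
p,d=arm.get_image('scene');cv2.imwrite('pics/scene13.png',p);crop(p,(240,175,70,85),7,'s13.png')"
```

```text
clock: 11.52
position: [466.9, 62.0, 320.5]
ee_rot: [-0.479, 0.878, 0.0, -0.0]
contact_force: [-0.2, 0.1, -2.8]
gripper_width: 52.2
t 11.53 phi -122.8 pos [466.9  62.  320.5] tilt [-0.001  0.   ] j6 -1.05 w 52.2 F [-0.2  0.1 -2.8] T [ 0.01 -0.01  0.02]
[0.4, 0.3, 0.5, np.float64(0.2)]
```

View pics/s13.png

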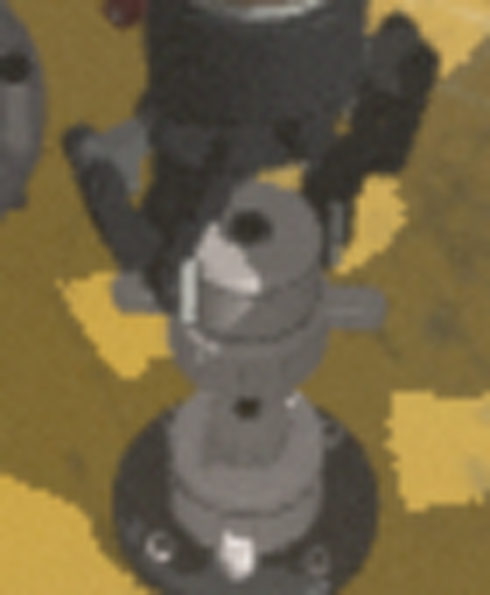

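Run:
```python
from h import *
np.set_printoptions(precision=1,suppress=True)
B=lambda a,b,z:ray("scene",a/7+240-.43,b/7+175-.43,z)
print(B(249,226,180),B(247,407,71))
a,b=B(383,300,144),B(115,283,144);d=a-b;print(a,b,(a+b)/2,np.linalg.norm(d),np.degrees(np.arctan2(d[1],d[0])))
# with z side center
a,b=B(383,310,138),B(115,293,138);d=a-b;print(np.linalg.norm(d),np.degrees(np.arctan2(d[1],d[0])))
```

```text
[466.4  63.2 180. ] [465.7  61.9  71. ]
[487.7  17.1 144. ] [442.7 107.  144. ] [465.2  62.  144. ] 100.54598041155803 -63.398209913243676
100.9775167809129 -63.387167579878216
```

```bash
python3 -m jog '[[[0,0,12,0],[0.5,0.3,26,0],[0.5,0.3,36,0],[0.5,0.3,42,0],[0.5,0.3,43,0]]]'; python3 -c "
from h import *
rows([(466.4,61.6,254.5,-123)])
p,d=arm.get_image('scene');crop(p,(240,175,70,85),7,'s14.png')"
```

```text
clock: 12.2
position: [466.3, 61.7, 277.0]
ee_rot: [-0.479, 0.878, 0.0, -0.001]
contact_force: [0.0, 0.1, -2.6]
gripper_width: 52.0
t 12.20 phi -122.8 pos [466.3  61.7 277. ] tilt [-0.002 -0.   ] j6 -1.05 w 52.0 F [ 0.   0.1 -2.6] T [ 0.01 -0.02  0.05]
[0.1, -0.2, 22.5, np.float64(0.2)]
```

View pics/s14.png

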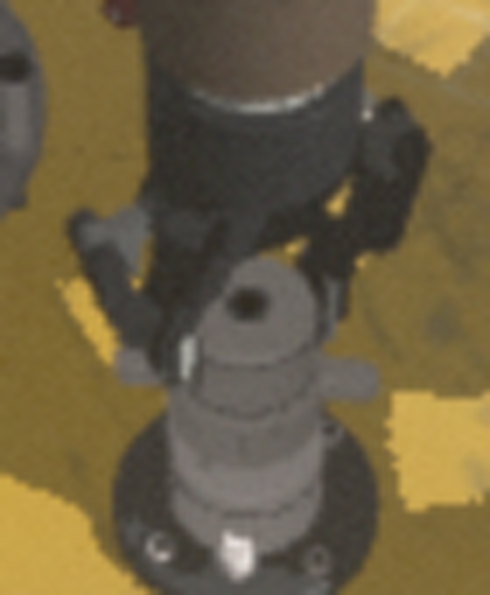

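Aligned over the spigot. Lower gently onto it.

```bash
python3 -m jog '[[[0,0,3,0],[0,0,6,0],[0,0,9,0],[0,0,12,0],[0,0,13,0]]]'; python3 -c "
from h import *
rows([(466.4,61.6,254.5,-123)])"
```

```text
clock: 12.88
position: [466.4, 61.8, 264.0]
ee_rot: [-0.479, 0.878, 0.0, -0.001]
contact_force: [0.6, 0.4, -4.0]
gripper_width: 51.8
t 12.88 phi -122.8 pos [466.4  61.8 264. ] tilt [-0.001 -0.   ] j6 -1.05 w 51.8 F [ 0.6  0.4 -4. ] T [-0.03  0.02  0.  ]
[0.1, -0.1, 9.5, np.float64(0.2)]
```

No contact force; it is going over the spigot.

```bash
python3 -m jog '[[[0,0,2,0],[0,0,4,0],[0,0,6,0],[0,0,7,0],[0,0,8,0]]]'; python3 -c "
from h import *
rows([(466.4,61.6,254.5,-123)])"
```

```text
clock: 13.5
position: [466.4, 61.8, 256.0]
ee_rot: [-0.479, 0.878, 0.0, -0.001]
contact_force: [1.1, 1.0, -3.2]
gripper_width: 52.6
t 13.50 phi -122.8 pos [466.4  61.8 256. ] tilt [-0.001 -0.   ] j6 -1.05 w 52.6 F [ 1.1  1.  -3.2] T [0.   0.01 0.02]
[0.1, -0.1, 1.5, np.float64(0.2)]
```

```bash
python3 -m jog '[[[0,0,0.5,0],[0,0,1,0],[0,0,1.5,0],[0,0,2,0],[0,0,2,0]]]'; python3 -c "
from h import *
rows([(466.4,61.6,254.5,-123)])
p,d=arm.get_image('scene');crop(p,(240,175,70,85),7,'s15.png')"
```

```text
clock: 14.12
position: [466.4, 61.8, 254.6]
ee_rot: [-0.479, 0.878, 0.0, -0.001]
contact_force: [-2.8, 0.7, 4.1]
gripper_width: 52.2
t 14.12 phi -122.8 pos [466.4  61.8 254.6] tilt [-0.001 -0.   ] j6 -1.05 w 52.2 F [-2.8  0.7  4.1] T [ 0.04  0.83 -0.06]
[0.1, -0.1, 0.1, np.float64(0.2)]
```

View pics/s15.png

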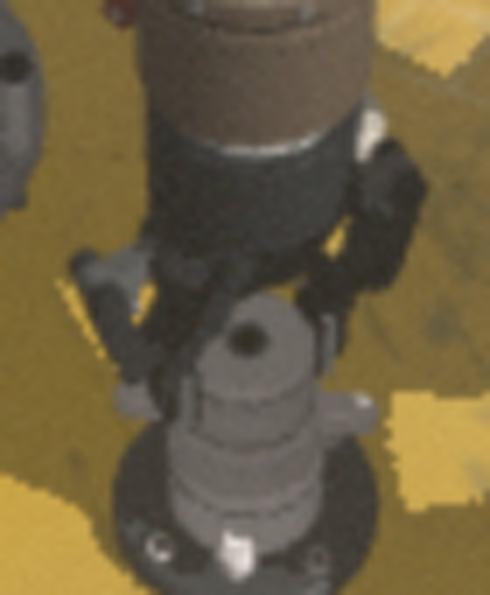

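```bash
python3 -m jog '[[[0,0,0,5],[0,0,0,12],[0,0,0,20],[0,0,0,28],[0,0,0,36]]]'; python3 -c "
from h import *
rows([(466.4,61.8,254.6,-213)])"
```

```text
clock: 14.8
position: [466.9, 61.9, 254.5]
ee_rot: [-0.182, 0.983, 0.0, 0.0]
contact_force: [-0.3, -1.0, -1.2]
gripper_width: 52.2
t 14.80 phi -159.0 pos [466.9  61.9 254.5] tilt [0.001 0.   ] j6 -1.68 w 52.2 F [-0.3 -1.  -1.2] T [-0.2  -0.15  0.02]
[0.5, 0.1, -0.1, np.float64(54.0)]
```

```bash
python3 -m jog '[[[0,0,0,8],[0,0,0,16],[0,0,0,24],[0,0,0,31],[0,0,0,38]]]'; python3 -c "
from h import *
rows([(466.4,61.8,254.6,-213)])
p,d=arm.get_image('scene');crop(p,(240,175,70,85),7,'s16.png')"
```

```text
clock: 15.42
position: [467.2, 61.8, 254.6]
ee_rot: [0.15, 0.989, 0.0, 0.001]
contact_force: [0.8, -2.0, -0.9]
gripper_width: 52.1
t 15.43 phi 162.8 pos [467.2  61.8 254.6] tilt [ 0.002 -0.   ] j6 -2.35 w 52.1 F [ 0.8 -2.  -0.9] T [-0.44 -0.1   0.07]
[0.8, -0.3, -0.0, np.float64(375.8)]
```

View pics/s16.png

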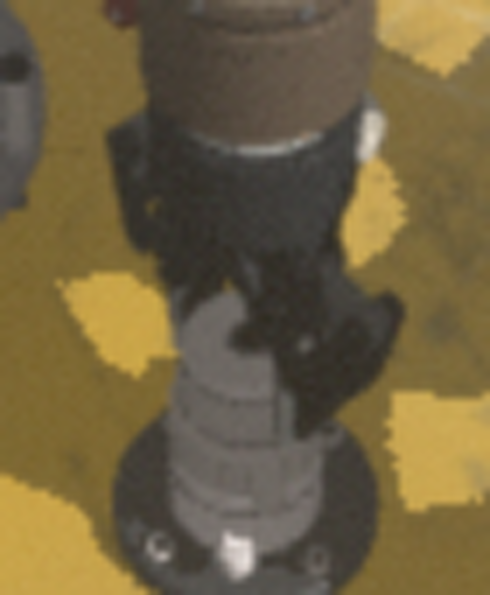

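```bash
python3 -m jog '[[[0,0,0,4],[0,0,0,7],[0,0,0,10],[0,0,0,12],[0,0,0,13]]]'; python3 -c "
from h import *
rows([(466.4,61.8,254.6,147)])"; python3 -m jog '[[[0,0,0,1],[0,0,0,2],[0,0,0,3],[0,0,0,4],[0,0,0,4]]]'; python3 -c "
from h import *
rows([(466.4,61.8,254.6,147)])
p,d=arm.get_image('scene');crop(p,(240,175,70,85),7,'s17.png')"
```

```text
clock: 16.1
position: [467.3, 61.8, 254.6]
ee_rot: [0.262, 0.965, 0.0, 0.001]
contact_force: [-0.4, -0.9, 0.1]
gripper_width: 52.1
t 16.10 phi 149.6 pos [467.3  61.8 254.6] tilt [ 0.002 -0.   ] j6 -2.58 w 52.1 F [-0.4 -0.9  0.1] T [-0.56 -0.02  0.04]
[0.8, -0.4, -0.0, np.float64(2.6)]
clock: 16.73
position: [467.2, 61.5, 254.6]
ee_rot: [0.295, 0.955, -0.0, 0.001]
contact_force: [1.3, -3.6, 0.0]
gripper_width: 52.0
t 16.73 phi 145.6 pos [467.2  61.5 254.6] tilt [ 0.001 -0.001] j6 -2.65 w 52.0 F [ 1.3 -3.6  0. ] T [-1.34  0.04  0.07]
[0.8, -0.2, -0.0, np.float64(-1.4)]
```

View pics/s17.png

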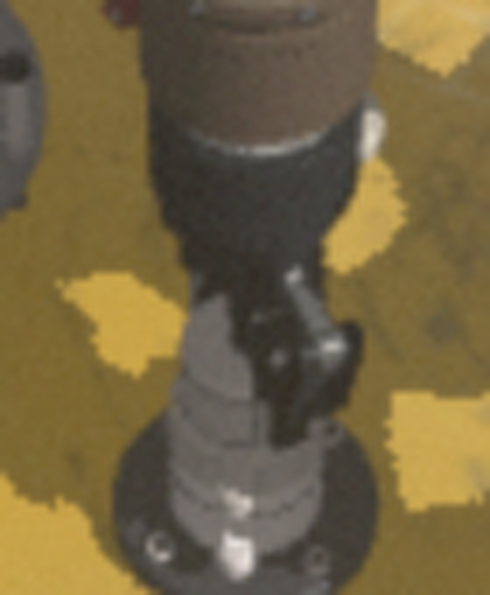

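```bash
python3 -m jog '[[[0,0,0,1],[0,0,0,2],[0,0,0,3],[0,0,0,4],[0,0,0,4]]]'; python3 -c "
from h import *
rows([(466.4,61.8,254.6,147)])
p,d=arm.get_image('scene');crop(p,(240,175,70,85),7,'s18.png')"
```

```text
clock: 17.4
position: [467.2, 61.5, 254.6]
ee_rot: [0.326, 0.945, -0.001, 0.001]
contact_force: [0.8, -5.3, 0.4]
gripper_width: 52.0
t 17.40 phi 142.0 pos [467.2  61.5 254.6] tilt [ 0.001 -0.002] j6 -2.72 w 52.0 F [ 0.8 -5.3  0.4] T [-1.59  0.03  1.4 ]
[0.8, -0.3, 0.0, np.float64(-5.0)]
```

View pics/s18.png

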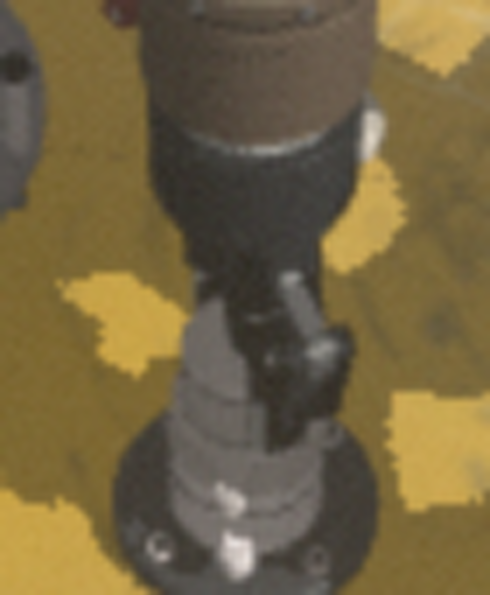

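```bash
python3 -m jog '[[[0,0,0,1],[0,0,0,2],[0,0,0,2],[0,0,0,2],[0,0,0,2]]]'; python3 -c "
from h import *
rows([])
p,d=arm.get_image('scene');crop(p,(240,175,70,85),7,'s19.png')"
```

```text
clock: 18.08
position: [467.5, 61.4, 254.6]
ee_rot: [0.341, 0.94, -0.001, 0.001]
contact_force: [1.0, -5.8, -1.6]
gripper_width: 52.3
t 18.07 phi 140.1 pos [467.5  61.4 254.6] tilt [ 0.001 -0.004] j6 -2.75 w 52.3 F [ 1.  -5.8 -1.6] T [-1.85 -0.4   2.17]
```

View pics/s19.png

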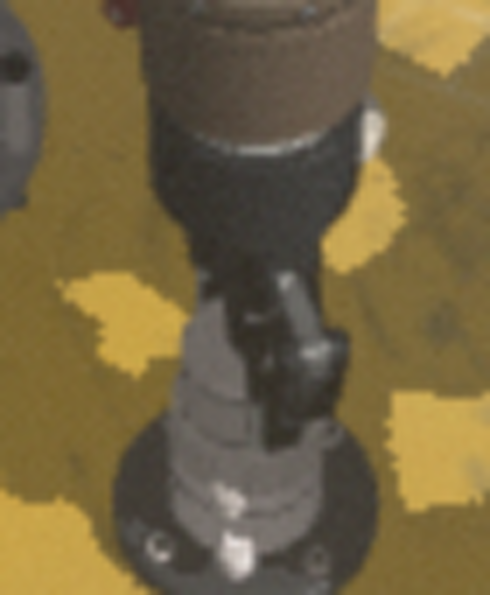

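```bash
python3 -m jog '[[[0,0,0,0],[0,0,0,0],[0,0,0,0],[0,0,0,0],[0,0,0,0]]]' 85; python3 -m jog '[[[0,0,-10,0],[0,0,-35,0],[0,0,-65,0],[0,0,-95,0],[0,0,-125,0]]]'; python3 -c "
from h import *
rows([(430,240,380,170)])
p,d=arm.get_image('scene');crop(p,(240,175,70,85),7,'s20.png')"
```

```text
clock: 18.75
position: [467.5, 61.5, 254.7]
ee_rot: [0.341, 0.94, -0.001, 0.001]
contact_force: [0.0, -0.0, -0.3]
gripper_width: 85.1
clock: 19.38
position: [467.1, 61.8, 381.5]
ee_rot: [0.341, 0.94, -0.001, 0.002]
contact_force: [0.6, 0.7, 0.3]
gripper_width: 84.5
t 19.38 phi 140.1 pos [467.1  61.8 381.5] tilt [ 0.003 -0.003] j6 -2.75 w 84.5 F [0.6 0.7 0.3] T [-0.04 -0.03 -0.  ]
[142.8, 112.9, 0.9, np.float64(-29.9)]
```

View pics/s20.png

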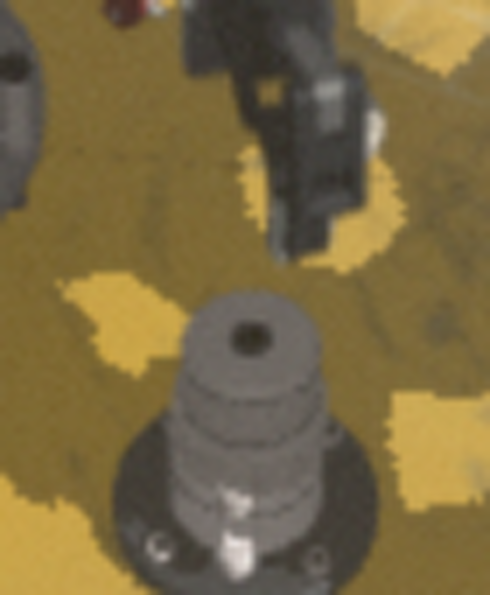

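```bash
python3 -m jog '[[[25,20,0,-4],[55,43,0,-10],[85,67,0,-16],[115,90,0,-22],[143,113,0,-28]]]'; python3 -m jog '[[[30,30,0,0],[60,60,0,0],[80,80,0,0],[90,90,0,0],[90,90,0,0]]]';python3 -c "
from h import *
rows([])
p,d=arm.get_image('scene');cv2.imwrite('pics/scene21.png',p);crop(p,(245,200,60,70),8.5,'s21.png')
p,d=arm.get_image('top');cv2.imwrite('pics/top21.png',p);crop(p,(270,200,60,60),10,'t21.png')"
```

```text
clock: 20.05
position: [430.2, 241.5, 385.9]
ee_rot: [0.101, 0.995, 0.001, 0.006]
contact_force: [1.0, 0.1, 1.2]
gripper_width: 85.0
clock: 20.68
position: [360.0, 348.0, 385.3]
ee_rot: [0.101, 0.995, 0.001, 0.006]
contact_force: [1.0, -0.6, 0.3]
gripper_width: 85.4
t 20.68 phi 168.4 pos [360.  348.  385.3] tilt [0.012 0.   ] j6 -2.87 w 85.4 F [ 1.  -0.6  0.3] T [-0.04 -0.01 -0.01]
```

View pics/s21.png

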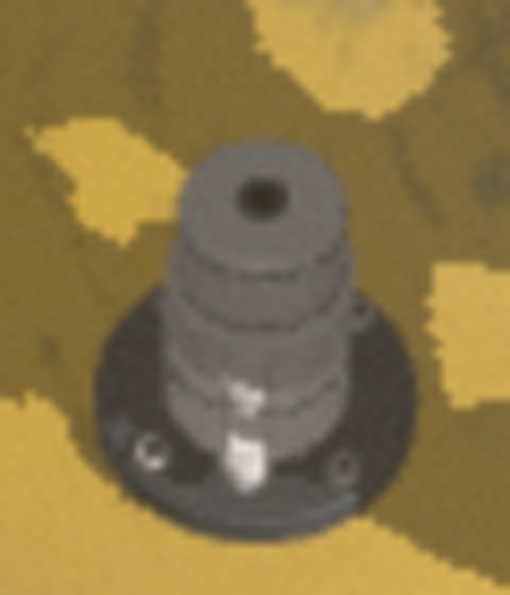

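View pics/t21.png

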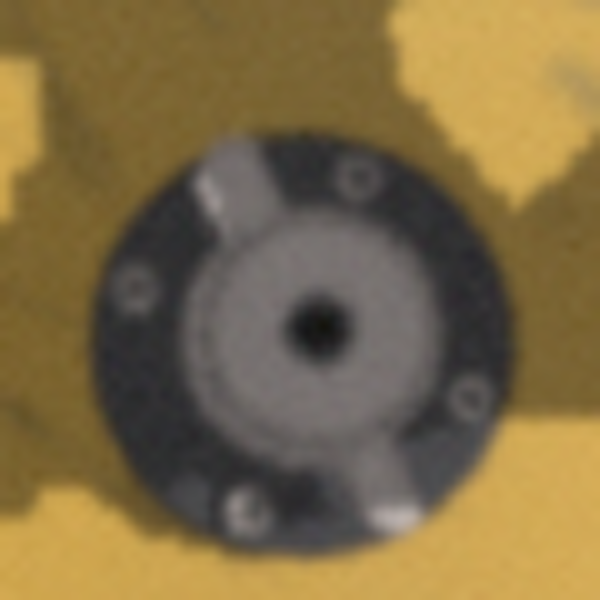

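View pics/top21.png

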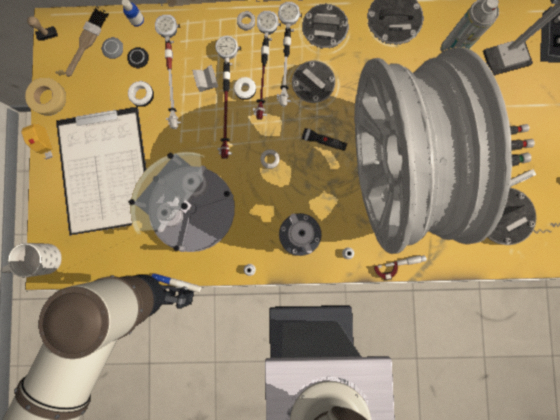

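Run:
```python
from h import *
c=np.array([466.7,61.5])
# draw expected wing outlines for angles on enlarged crop
p=cv2.imread('pics/top21.png');p=cv2.resize(p[200:260,270:330],None,fx=10,fy=10,interpolation=cv2.INTER_CUBIC)
s=cv2.imread('pics/scene21.png');s=cv2.resize(s[200:270,245:305],None,fx=8.5,fy=8.5,interpolation=cv2.INTER_CUBIC)
for z,col in((78,(0,255,0)),(38,(0,0,255))):
  a=np.radians(26)
  for sg in(1,-1):
    P=[]
    for r,t in((31,-7),(52,-7),(52,7),(31,7)):
        r*=sg;P.append([c[0]+r*np.cos(a)-t*np.sin(a),c[1]+r*np.sin(a)+t*np.cos(a),z])
    cv2.polylines(p,[np.array([(proj('top',q)+.5-[270,200])*10 for q in P]).astype(int)],True,col,1)
    cv2.polylines(s,[np.array([(proj('scene',q)+.5-[245,200])*8.5 for q in P]).astype(int)],True,col,1)
cv2.imwrite('pics/t22.png',p);cv2.imwrite('pics/s22.png',s)
```

```text
(no output)
```

View pics/t22.png

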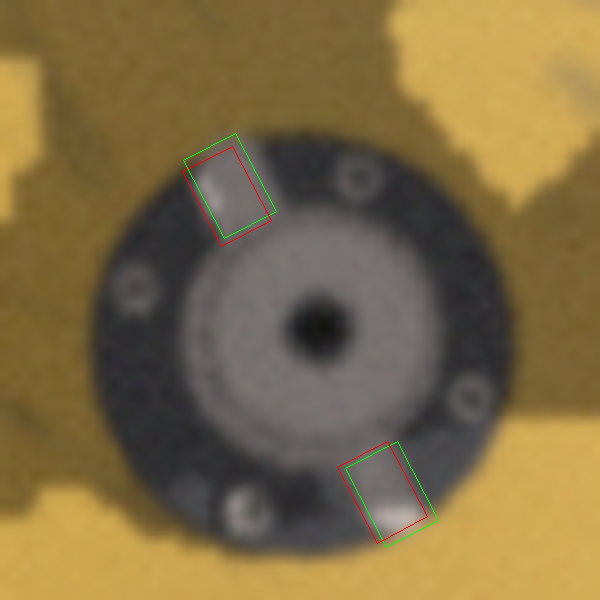

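View pics/s22.png

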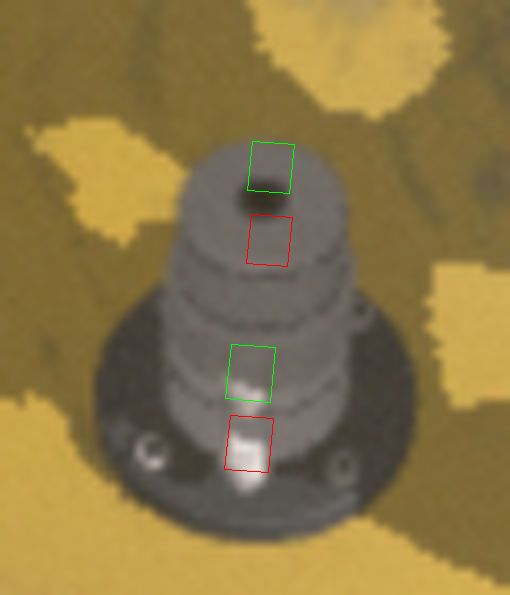

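Run:
```python
from h import *
a=cv2.imread('pics/top0.png');b=cv2.imread('pics/top21.png')
f=lambda p:cv2.convertScaleAbs(cv2.resize(p[207:260,277:325],None,fx=8,fy=8,interpolation=cv2.INTER_CUBIC),alpha=1.6)
cv2.imwrite('pics/t23.png',np.hstack([f(a),f(b)]))
```

```text
(no output)
```

View pics/t23.png

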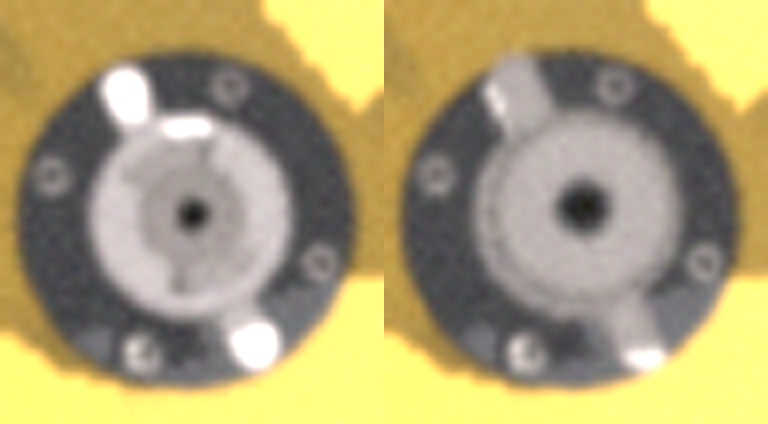

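Run:
```python
from h import *
a=cv2.imread('pics/top0.png');b=cv2.imread('pics/top21.png')
d=cv2.absdiff(a,b).max(2);d=cv2.medianBlur(d,3)
n,l,s,c=cv2.connectedComponentsWithStats((d>50).astype(np.uint8))
print([list(map(int,x)) for x in s[1:] if x[4]>8])
crop(cv2.imread('pics/scene21.png'),(160,130,100,90),6.5,'s24.png')
```

```text
[[169, 198, 10, 8, 50], [196, 215, 18, 19, 194], [256, 216, 5, 3, 10], [291, 216, 4, 6, 18], [177, 219, 5, 9, 29], [187, 227, 8, 7, 36], [159, 228, 4, 3, 9], [267, 249, 6, 3, 13], [306, 248, 6, 3, 14], [8, 260, 16, 16, 190], [0, 263, 194, 157, 9876], [3, 266, 5, 6, 20], [119, 296, 8, 2, 16], [0, 387, 7, 12, 59], [278, 389, 9, 5, 31], [51, 397, 40, 23, 280], [316, 411, 6, 3, 10], [330, 416, 3, 4, 9], [363, 417, 4, 3, 9]]
```

View pics/s24.png

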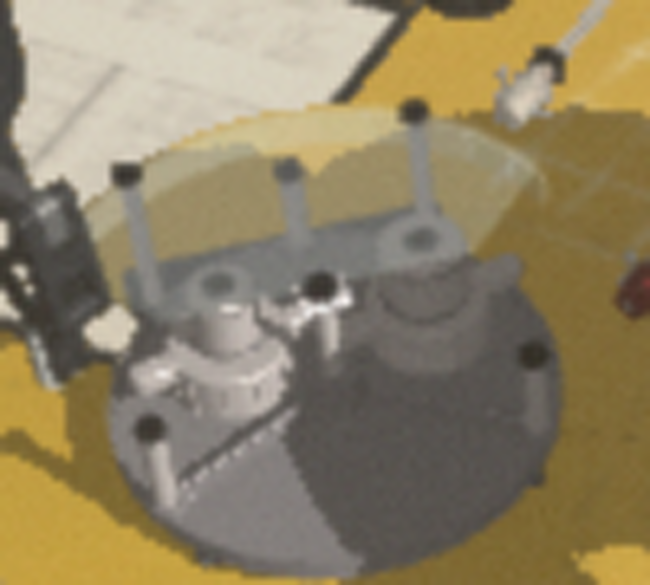

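```bash
python3 -c "
from bench import arm
print(arm.job_done(), arm.read_state()['clock'])"
```

```text
the job is handed in; nothing more can be done
the job is handed in; nothing more can be done
```

The job is handed in at about 21 s of the 62 s allowed, and the large head is mounted on the spindle and turned home. I identified it by plug width as the rear head on the base's -y side. I pushed the tray one compartment clockwise by the right peg, which put the large head at the open front. I then set it on the spigot with its wings within about 1° of the spindle's y axis and turned it clockwise.

**Seating:** contact came at the calculated height, with the tool frame at 254.6 mm. Sideways force was under about 3 N.

**Stop:** resistance began at about 92° of turn and rose to 2.2 N m as I kept pressing.

**Final position:** after release, the head's wings stand above the spacer's wings. The top view puts them 1.5 to 2.5° further clockwise than the spacer's, which is about as finely as I can measure.

**Disagreement:** while I was pressing against the stop, the wing looked about 3° further round. It came back on release to where the resistance had begun. I took this as give in the stop or the grip and did not press it again to check.

**The rest of the scene:** the small and medium heads are still upright in the tray. A before-and-after comparison of the top views showed changes only at the tray, the spindle, the arm itself and small patches that look like shadow, including one at the mug. The pen was partly hidden by the arm, but what shows is in place. The arm was clear and reading almost no force at the end.

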